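# Square up the detector plate of a light-path rig

### The job

The pivot screws of the rig's detector plate are slack and it leans in over the aluminium breadboard. Stand the try square up on its stock and press it, firmly but gently, into the corner between board and plate, stock flat on the board and blade at right angles against the plate, until both touch along their whole length and the plate stands square, not pushed past it. Finish while holding it pressed there in the gripper, ready for the screws to be tightened, and leave the other things on the bench alone.

Things in the scene. Friction and masses are not known exactly. Their poses are not given: they have to be found in the camera images.
- square: Loose steel try square, 0.3 kg: dark stock 80 long, 24 high, 20 thick (mm); bright blade 28 wide, 6 thick, mid-thickness, rising from one end, outer edge flush with the stock's end. Origin: heel corner (sole meets outer edge), mid-thickness. +z up the blade, -y heel to toe, x through the thickness; sole z = 0, heel face y = 0. Starts lying flat, -x side up; stood on its sole it stays.
- sole_toe (a point): the far end of the square's sole, mid-thickness: 80 mm from the heel corner along the square's -y
- blade_tip (a point): middle of the square's blade tip: 115 mm above the sole, 14 mm in from the heel face; lying flat, the blade's underside is 7 mm above the bench
- board: Fixed aluminium breadboard, 160 (x) x 290 (y) x 12 mm, dark dots only look like holes. Origin: centre of underside; +y points from the lamp end to the plate. Fixed grey lamp housing at y = -137 to -85 mm (lens tube included), 84 mm above the board. Two lugs beside the plate, 26 mm tall, x = +-52 to +-73, y = 71 to 121 mm, carry its pivot.
- corner (a point): Where the squared-up plate's front face would meet the board's top surface, at mid-width: on the board at x = 0, y = +80 mm, 12 mm above the bench; axes as the board's.
- plate (a joint): Lean of the upright detector plate, rad: 0 = square to the board, positive = leaning in over it (toward board -y). 100 mm wide, 10 thick, top 107 mm above the board, flat front with one 18 mm aperture 62 mm up; detector tube on its back. Pivot axis along board x, 12 mm above the board, 5 mm behind the front. Dry friction 0.25 N m: stays as left, 3 N at the top turns it. No stop at 0.
- plate_top (a point): middle of the top of the plate's front face, 95 mm above the pivot axis; moves with the plate
- driver: black-handled screwdriver lying on the bench; leave alone
- tray: low grey cuvette tray, 78 x 176 x 23 mm; leave alone
- clock: small white timer, 24 x 64 x 52 mm; leave alone
- vial: screw-cap vial, 27 mm diameter, 60 mm tall; leave alone
- beaker: glass beaker, 60 mm diameter, 70 mm tall; leave alone
- tips: pipette-tip box, 71 x 115 x 52 mm; leave alone
- small_beaker: small glass beaker, 50 mm diameter, 52 mm tall; leave alone
- flask: small conical flask, 68 mm diameter, 105 mm tall; leave alone
Not all that is in view belongs to the job. There is more than one size of the square; the one meant has the size given above.

How it is judged:
By the outcome, as a careful person would: the job done as asked, in the order asked, and still so for the second after the job is handed in, while the arm keeps its last pose, push and grip.
It also fails if it takes over 61 s, if anything falls off the work surface, if the arm or the gripper's body presses on something with over 40 N, if the wrist force passes 120 N, or if a joint passes its speed limit or range.

### The arm

A 6-joint arm with a two-finger parallel gripper is mounted at the origin on a cart in front of the work surface, level with it; the furniture and walls round the work are solid. World frame = base frame: x ahead of the robot, y to its left, z up, the work surface at z = 0. Lengths are in m, angles in degrees, forces in N, time in s.
With the tool pointing down it reaches from about 0.35 to 0.85 m from the base axis. Payload 8.1 kg.
Tool frame: the origin (TCP) lies on the front face of the gripper's body, between the roots of the fingers; the fingertips stand 73 mm ahead of it and the grasp point (between the pads) lies 54 mm ahead of it; z points along the fingers, y is the line along which they close (so a half turn about z gives the same grasp; the last joint's range is limited). The gripper opens to 85 mm and grips with 20 to 120 N. Pads are 22 mm wide; open, the fingers measure 114 mm over their backs; the gripper's body (76 mm by 85 mm) begins 54 mm behind the grasp point. The pads swing forward as they close: fully open they stand 13 mm farther back than shut.
Start: joints at [68.388, 7.471, 85.268, -0, 87.261, -4.893], TCP at [0.173, 0.575, 0.304] pointing down, gripper open.
Joint ranges: [-169.43, 169.43], [-51.17, 129.36], [1.28, 143.12], [-76.62, 256.62], [0, 156.53], [-152.29, 152.29]. Speed limits (degrees/s): [136.94, 136.94, 159.86, 180, 180, 180].

### API

Orientations are given as [roll, pitch, yaw] about the fixed x, y, z axes, in that order (R = Rz(yaw) Ry(pitch) Rx(roll)).
In Python, from workcell import env gives the robot as it stands.
- The arm moves only by the tool step_arm, never from a script. Its argument "rows" is a list of rows, each a list of 7 numbers: the opening, from 0 (shut) to 1 (fully open), then the shift along the tool's x, y, z in cm, then the turn, a rotation vector about the tool's x, y, z in rad. A call has 1 to 20 rows; each row is the pose to reach, as a shift and turn from the pose commanded when the call began, along the tool's axes at that moment; what a row does not reach only later rows make up. A row lasts 1/8 s, in which the tool goes at most 62.5 mm and 10.7 degrees, less where a joint would pass 70% of its speed; a pose out of reach is approached as far as the arm can. A call with a gripper value outside its range is refused whole. The fingers move at their own pace and stop on an object; "squeeze" is the grip in N (left out, the last holds). Time passes only in rows, so rows that repeat a pose let the fingers close. It gives the time, the measured TCP pose, the force, the opening and the grip force at its end, in the units of the state.
- env.get_state(): the state, without advancing time (a new reading comes with each control period).
- env.get_image(name): name is "scene" or "top"; returns (picture, depth): 420x560x3 uint8, red, green, blue; 420x560 float32, m along the optical axis (not along the pixel's ray), 0 where there is no reading.
- env.camera_info(name): a dict with "intrinsics" (3x3 intrinsics, pixels), "R" (3x3) and "t" (3): a world point X has camera coordinates R X + t. Camera axes: x right, y down, z forward; pixel columns grow to the right and rows downward; lengths in m; the calibration is good to about 2 mm. A picture is of the moment at which its call begins. camera_info takes no time and is no camera call.
- env.sign_off(): hands the job in; it is judged then, once.
The state is a dict: "t": time; "q": joint angles; "qd": joint speeds; "effort": joint torques, N m; "position": TCP position; "orientation": TCP orientation; "force": force on the tool from outside, world axes, zero at the start; "torque": the same for the moment, N m; "grip_width": finger opening in m; "grip_force": force on a finger pad.
Only numpy, scipy, OpenCV 4.12 (cv2) and the standard library are available. Lean on these libraries where they do the work, as an engineer would, in place of code of your own. Each camera call takes 0.05 s, during which the arm holds its last target. There are 200 camera calls.

## Working session

There is one attempt and no reset: what is moved stays moved. The work goes in short steps, Python scripts to look and compute and a tool call to move; the robot and the scene stay as the last step left them, time stands still between calls to the robot, and variables do not carry over. Pictures are saved under pics/ and viewed, at most 10 in all, crops included, and the job is handed in when it is done.

Besides the shell and the picture viewer there is one more tool, called after "Emit:" as a command line: name --pt "numbers of a row" for each row, then --argument value for the rest. step_arm: Moves the arm, as the interface text tells. Its arguments: {"type":"object","properties":{"rows":{"type":"array","items":{"type":"array","items":{"type":"number"}}},"squeeze":{"type":"number"}},"required":["rows"]}

```bash
mkdir -p pics; ls
cat > h.py <<'E'
import numpy as np, cv2
from workcell import env
from scipy.spatial.transform import Rotation as Ro
def grab(name,fn):
    im,d=env.get_image(name); cv2.imwrite(f'pics/{fn}.png',im[:,:,::-1]); np.save(f'pics/{fn}.npy',d); return im,d
def px2w(name,u,v,z=None,d=None):
    c=env.camera_info(name);K=np.array(c['intrinsics']);R=np.array(c['R']);t=np.array(c['t'])
    r=np.linalg.inv(K)@[u,v,1]; C=-R.T@t; w=R.T@r
    return C+w*(d if d is not None else (z-C[2])/w[2])
def w2px(name,X):
    c=env.camera_info(name);p=np.array(c['intrinsics'])@(np.array(c['R'])@X+np.array(c['t'])); return p[:2]/p[2]
E
python3 - <<'E'
from h import *
for n in('scene','top'):
    im,d=grab(n,n+'0'); c=env.camera_info(n); print(n,np.round(-np.array(c['R']).T@np.array(c['t']),3),np.round(c['R'],2).tolist(),c['intrinsics'][0])
a=cv2.imread('pics/top0.png');cv2.imwrite('pics/top0b.png',cv2.resize(a,(800,600),interpolation=cv2.INTER_CUBIC))
a=cv2.imread('pics/scene0.png');cv2.imwrite('pics/scene0b.png',cv2.resize(a,(800,600),interpolation=cv2.INTER_CUBIC))
print(env.get_state())
E
```

```text
pics
scene [0.233 0.672 0.81 ] [[-0.89, -0.45, -0.0], [-0.31, 0.63, -0.71], [0.32, -0.63, -0.71]] [381.25180254   0.         274.08833851]
top [0.456 0.022 1.656] [[-0.02, -1.0, -0.01], [-1.0, 0.03, -0.08], [0.08, 0.01, -1.0]] [508.33011716   0.         280.74825475]
{'t': 0.1, 'q': array([ 6.83880813e+01,  7.51169090e+00,  8.53236050e+01,  6.78285221e-04,
        8.72628320e+01, -4.89174998e+00]), 'qd': array([ 0.06307603, -0.15387862, -0.20875612,  0.14970867,  0.00063333,
        0.01518542]), 'effort': array([ 1.08056352e-03, -5.70958006e+01, -5.01940298e+01, -2.43774530e-04,
        8.21142050e-03, -1.94822377e-05]), 'position': array([0.17243923, 0.57428693, 0.30293433]), 'orientation': array([-1.79902287e+02, -9.04268742e-03,  1.63279791e+02]), 'force': array([-0.15760244, -0.27552223,  0.56944087]), 'torque': array([-0.02484074,  0.02999355,  0.00399535]), 'grip_force': 0.0, 'grip_width': 0.0854403641522831}
```

View pics/top0b.png

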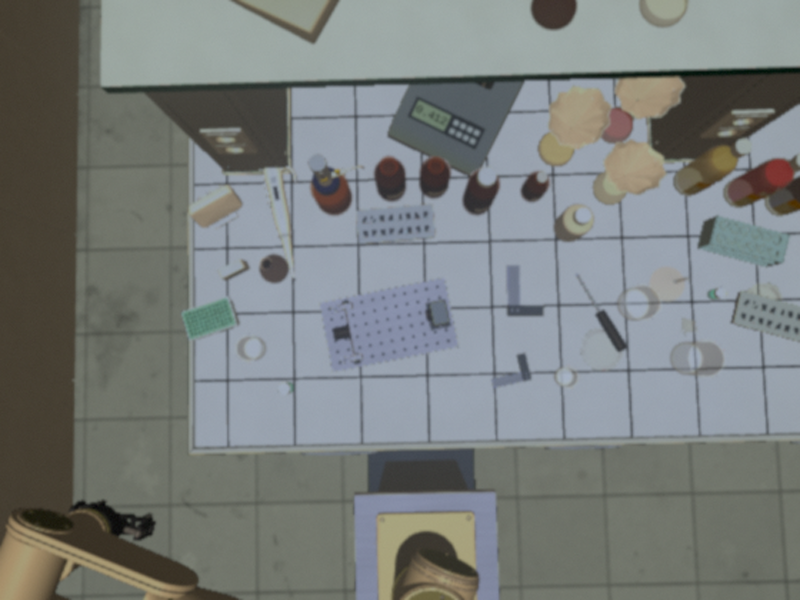

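View pics/scene0b.png

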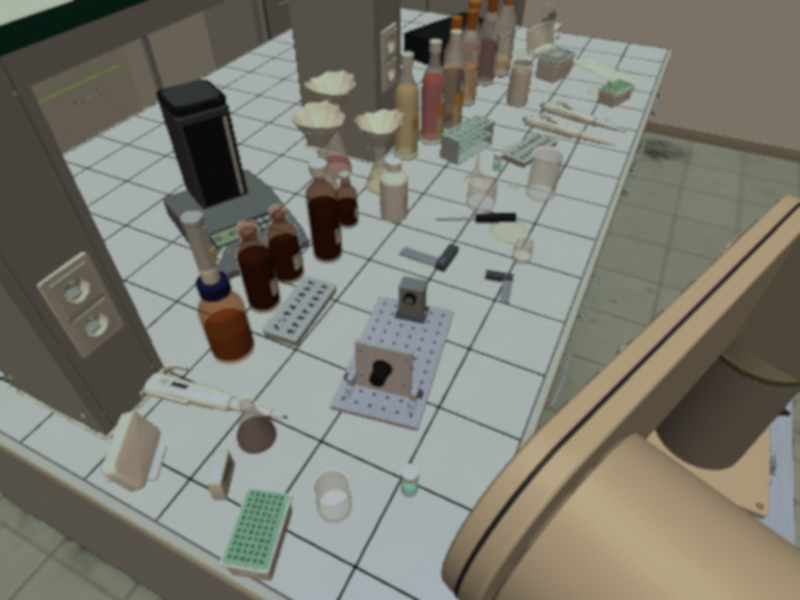

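The top picture shows the board at about (390,325) with its plate at the left end and its lamp at the right. There are two squares: a larger one at (525,295) and a smaller one at (515,372). I'll enlarge both areas.

Run:
```python
from h import *
a=cv2.imread('pics/top0.png')
c=a[170:290,220:400]  # u 220..400, v 170..290
b=cv2.resize(c,(0,0),fx=4.4,fy=4.4,interpolation=cv2.INTER_CUBIC)
for k in range(0,180,20):
    cv2.putText(b,str(220+k),(int(k*4.4),10),0,.35,(0,0,255),1); cv2.line(b,(int(k*4.4),12),(int(k*4.4),20),(0,0,255),1)
for k in range(0,120,10):
    cv2.putText(b,str(170+k),(0,int(k*4.4)),0,.35,(0,0,255),1)
cv2.imwrite('pics/c1.png',b)
```

```text
(no output)
```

View pics/c1.png

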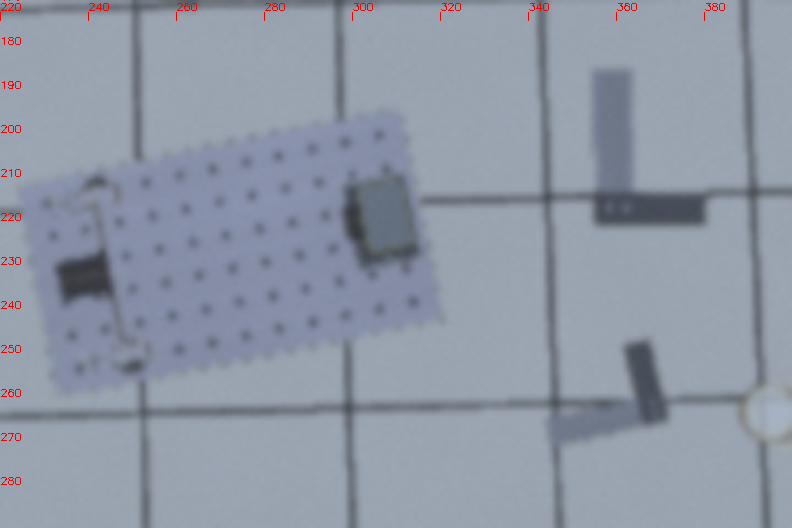

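Run:
```python
from h import *
f=lambda X,Y,z:np.round(px2w('top',220+X/4.4-.5+.5/4.4,170+Y/4.4-.5+.5/4.4,z=z)*1000,1)
for n,X,Y,z in[('heel',595,225,.02),('toe',706,224.5,.02),('stock inner toe',706,193,.02),('tip L',593,69,.013),('tip R',632,69,.013),
 ('bTL',20,187,.012),('bTR',402,108,.012),('bBR',445,320,.012),('bBL',60,396,.012),('plateL',96,203,.107),('plateR',122,338,.107),('vial',771,412,.06)]: print(n,f(X,Y,z))
d=np.load('pics/top0.npy')
print(d[215,365],d[180,300])
# board fit
P=np.array([f(X,Y,.012)[:2] for X,Y in[(20,187),(402,108),(445,320),(60,396)]]);c=P.mean(0)
yv=(P[0]+P[3]-P[1]-P[2])/2;print('c',c,np.linalg.norm(yv),np.degrees(np.arctan2(-yv[0],yv[1])), np.linalg.norm(P[0]+P[1]-P[2]-P[3])/2)
a=np.arctan2(-yv[0],yv[1]);Rb=np.array([[np.cos(a),-np.sin(a)],[np.sin(a),np.cos(a)]])
print('corner',c+Rb@[0,80],'lamp',c+Rb@[0,-111])
s=cv2.imread('pics/scene0.png')[150:300,215:375]
cv2.imwrite('pics/c2.png',cv2.resize(s,(0,0),fx=4,fy=4,interpolation=cv2.INTER_CUBIC))
```

```text
heel [ 541.3 -197.3   20. ]
toe [ 539.6 -278.2   20. ]
stock inner toe [ 562.7 -279.1   20. ]
tip L [ 657. -201.   13.]
tip R [ 656.2 -229.8   13. ]
bTL [580.7 224.   12. ]
bTR [631.8 -59.4  12. ]
bBR [475.  -86.1  12. ]
bBL [426.6 197.   12. ]
plateL [561.  159.6 107. ]
plateR [467.1 143.3 107. ]
vial [ 403.8 -311.2   60. ]
1.6381246 1.675982
c [528.525  68.875] 287.5858567454248 9.961815420646037 157.7517828742357
corner [514.68565461 147.66886092] lamp [547.72709172 -40.45148203]
```

View pics/c2.png

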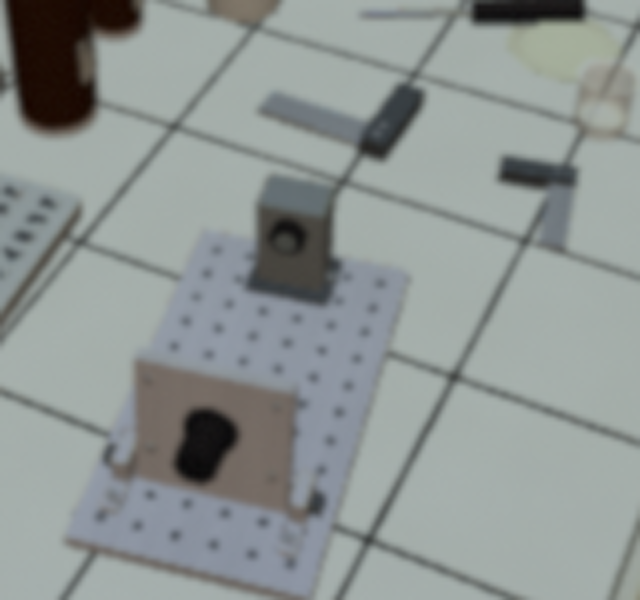

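The enlarged crops confirm the large square: its stock measures 81 mm and its sole faces the robot. The board's yaw is about 10°. My plan is to grip the blade at its very tip and let the square swing upright as I lift. I'll then stand it down and regrip across the stock's thickness with a tilted tool.

```bash
cat >> h.py <<'E'
import json,os
def cmd():
    if os.path.exists('cmd.json'):
        p,r=json.load(open('cmd.json')); return np.array(p),Ro.from_quat(r)
    return np.array([.173,.575,.304]),Ro.from_euler('xyz',[180,0,163.28],degrees=True)
def save(p,R): json.dump([list(map(float,p)),list(map(float,R.as_quat()))],open('cmd.json','w'))
def applied(row):  # last row given: opening, cm, rad
    p,R=cmd(); save(p+R.apply(np.array(row[1:4])/100),R*Ro.from_rotvec(row[4:7]))
def to(p1,R1):
    p,R=cmd(); print('row',np.round(R.inv().apply(np.array(p1)-p)*100,2),np.round((R.inv()*R1).as_rotvec(),4))
def E(r,p,y): return Ro.from_euler('xyz',[r,p,y],degrees=True)
def st():
    s=env.get_state();p,R=cmd();print(round(s['t'],2),'q',np.round(s['q'],1),'pos',np.round(s['position']*1000,1),'rpy',np.round(s['orientation'],1),'F',np.round(s['force'],1),'T',np.round(s['torque'],2),'grip',round(s['grip_width']*1000,1),round(s['grip_force'],1),'err',np.round((s['position']-p)*1000,1))
E
python3 - <<'E'
from h import *
to([.6585,-.2145,.2],E(180,0,178.5))
E
```

```text
row [-69.21 -61.64  10.4 ] [ 0.      0.     -0.2656]
```

Emit:
step_arm --pt "0.6 -69.2 -61.6 10.4 0 0 -0.2656" --pt "0.6 -69.2 -61.6 10.4 0 0 -0.2656" --pt "0.6 -69.2 -61.6 10.4 0 0 -0.2656" --pt "0.6 -69.2 -61.6 10.4 0 0 -0.2656" --pt "0.6 -69.2 -61.6 10.4 0 0 -0.2656" --pt "0.6 -69.2 -61.6 10.4 0 0 -0.2656" --pt "0.6 -69.2 -61.6 10.4 0 0 -0.2656" --pt "0.6 -69.2 -61.6 10.4 0 0 -0.2656" --pt "0.6 -69.2 -61.6 10.4 0 0 -0.2656" --pt "0.6 -69.2 -61.6 10.4 0 0 -0.2656" --pt "0.6 -69.2 -61.6 10.4 0 0 -0.2656" --pt "0.6 -69.2 -61.6 10.4 0 0 -0.2656" --pt "0.6 -69.2 -61.6 10.4 0 0 -0.2656" --pt "0.6 -69.2 -61.6 10.4 0 0 -0.2656" --pt "0.6 -69.2 -61.6 10.4 0 0 -0.2656" --pt "0.6 -69.2 -61.6 10.4 0 0 -0.2656" --pt "0.6 -69.2 -61.6 10.4 0 0 -0.2656" --pt "0.6 -69.2 -61.6 10.4 0 0 -0.2656" --squeeze 25

```text
t: 2.35
position: [0.658, -0.2132, 0.2005]
orientation: [180.0, 0.0, 178.6]
force: [0.6, -0.6, 0.3]
grip_width: 0.0507
grip_force: 0.0
```

Run:
```python
from h import *
applied([0.6,-69.2,-61.6,10.4,0,0,-0.2656]); st()
im,d=grab('top','top1'); grab('scene','scene1')
to([.6585,-.2145,.074],E(180,0,178.5))
a=cv2.imread('pics/top1.png')[160:290,220:400]; s=cv2.imread('pics/scene1.png')[150:300,215:375]
cv2.imwrite('pics/c3.png',np.hstack([cv2.resize(a,(420,303),interpolation=cv2.INTER_CUBIC),cv2.resize(s,(323,303),interpolation=cv2.INTER_CUBIC)]))
```

```text
2.35 q [ -22.2   25.    75.3    0.    79.7 -110.8] pos [ 658.  -213.2  200.5] rpy [180.    0.  178.6] F [ 0.6 -0.6  0.3] T [ 0.06 -0.03  0.01] grip 50.7 0.0 err [-0.5  0.8  0.5]
row [ 0.   -0.05 12.6 ] [-0.  0. -0.]
```

Emit:
step_arm --pt "0.6 0 0 6 0 0 0" --pt "0.6 0 0 11 0 0 0" --pt "0.6 0 0 12.6 0 0 0" --pt "0.6 0 0 12.6 0 0 0" --pt "0.6 0 0 12.6 0 0 0" --pt "0.3 0 0 12.6 0 0 0" --pt "0.2 0 0 12.6 0 0 0" --pt "0.2 0 0 12.6 0 0 0" --pt "0.2 0 0 12.6 0 0 0" --pt "0.2 0 0 12.6 0 0 0" --squeeze 25

```text
t: 3.7
position: [0.6582, -0.2144, 0.0739]
orientation: [-180.0, 0.0, 178.5]
force: [1.8, 0.6, 0.1]
grip_width: 0.0263
grip_force: 24.6
```

Run:
```python
from h import *
applied([0.6,0,0,12.6,0,0,0]); st()
```

```text
3.7 q [ -22.3   32.7   79.1   -0.    68.2 -110.8] pos [ 658.2 -214.4   73.9] rpy [-180.     0.   178.5] F [1.8 0.6 0.1] T [-0.08 -0.37  0.08] grip 26.3 24.6 err [-0.3 -0.4 -0.1]
```

Emit:
step_arm --pt "0.1 0 0 -2 0 0 0" --pt "0.1 0 0 -4 0 0 0" --pt "0.1 0 0 -6 0 0 0" --pt "0.1 0 0 -8 0 0 0" --pt "0.1 0 0 -10 0 0 0" --pt "0.1 0 0 -12 0 0 0" --pt "0.1 0 0 -13 0 0 0" --pt "0.1 0 0 -13 0 0 0" --pt "0.1 0 0 -13 0 0 0" --pt "0.1 0 0 -13 0 0 0"

```text
t: 4.95
position: [0.6577, -0.2142, 0.2025]
orientation: [180.0, -0.1, 178.5]
force: [0.1, -0.1, -3.4]
grip_width: 0.0265
grip_force: 24.8
```

```bash
cat >> h.py <<'E'
def look(fn,cx,cy,cz,w=70):
    ims=[]
    for n in('top','scene'):
        im,d=grab(n,fn+n); u,v=w2px(n,np.array([cx,cy,cz])).astype(int); print(n,'crop origin',u-w,v-w)
        c=cv2.copyMakeBorder(im[:,:,::-1],w,w,w,w,cv2.BORDER_CONSTANT)[v:v+2*w,u:u+2*w]
        ims.append(cv2.resize(c,(400,400),interpolation=cv2.INTER_CUBIC))
    cv2.imwrite(f'pics/{fn}.png',np.hstack(ims))
E
python3 - <<'E'
from h import *
applied([0.1,0,0,-13,0,0,0]); st(); look('l1',.63,-.215,.1)
E
```

```text
4.95 q [ -22.3   25.1   75.1    0.    80.  -110.8] pos [ 657.7 -214.2  202.5] rpy [ 1.800e+02 -1.000e-01  1.785e+02] F [ 0.1 -0.1 -3.4] T [ 0.1  -0.15  0.02] grip 26.5 24.8 err [-0.9 -0.1 -1.5]
top crop origin 292 120
scene crop origin 218 85
```

View pics/l1.png

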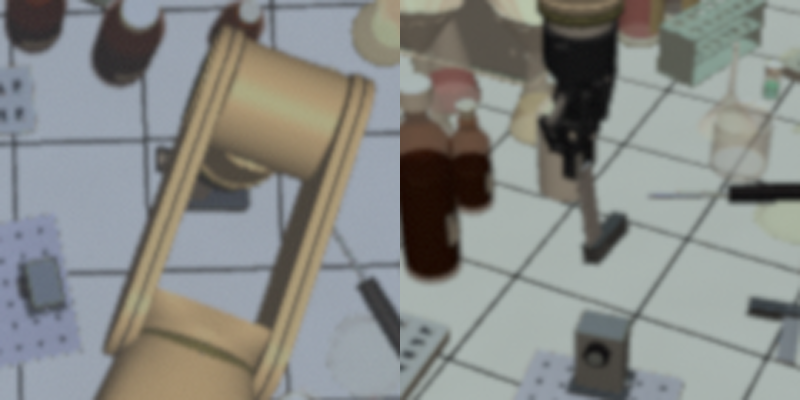

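Run:
```python
from h import *
for X,Y in[(248,210),(188,208),(248,180)]:
  for z in(.03,.05): print(X,Y,z,np.round(px2w('top',292+X*.35,120+Y*.35,z=z),3))
for X,Y in[(592,262),(626,220)]:
  for z in(.02,.03,.05): print('s',X,Y,z,np.round(px2w('scene',218+(X-400)*.35,85+Y*.35,z=z),3))
```

```text
248 210 0.03 [ 0.626 -0.276  0.03 ]
248 210 0.05 [ 0.624 -0.272  0.05 ]
188 208 0.03 [ 0.63  -0.209  0.03 ]
188 208 0.05 [ 0.628 -0.206  0.05 ]
248 180 0.03 [ 0.66  -0.277  0.03 ]
248 180 0.05 [ 0.658 -0.274  0.05 ]
s 592 262 0.02 [ 0.634 -0.204  0.02 ]
s 592 262 0.03 [ 0.629 -0.193  0.03 ]
s 592 262 0.05 [ 0.619 -0.171  0.05 ]
s 626 220 0.02 [ 0.631 -0.293  0.02 ]
s 626 220 0.03 [ 0.626 -0.28   0.03 ]
s 626 220 0.05 [ 0.616 -0.256  0.05 ]
```

The square hangs from its blade tip with a residual tilt of about 8°, the stock toward the robot. I'll correct that by tilting the tool, then lower until the sole touches.

Emit:
step_arm --pt "0.1 0 0 0.5 0 -0.07 0" --pt "0.1 0 0 1 0 -0.15 0" --pt "0.1 0 0 1.5 0 -0.15 0" --pt "0.1 0 0 1.9 0 -0.15 0" --pt "0.1 0 0 2.1 0 -0.15 0" --pt "0.1 0 0 2.1 0 -0.15 0" --pt "0.1 0 0 2.1 0 -0.15 0"

```text
t: 5.92
position: [0.6586, -0.2143, 0.1835]
orientation: [-180.0, 8.6, 178.5]
force: [0.3, 2.0, 2.0]
grip_width: 0.0265
grip_force: 25.3
```

Emit:
step_arm --pt "0.1 0 0 0.1 0 0 0" --pt "0.1 0 0 0.2 0 0 0" --pt "0.1 0 0 0.3 0 0 0" --pt "0.1 0 0 0.3 0 0 0"

```text
t: 6.42
position: [0.6603, -0.214, 0.1827]
orientation: [-180.0, 8.9, 178.5]
force: [-0.3, 5.8, 10.4]
grip_width: 0.026
grip_force: 26.2
```

Run:
```python
from h import *
applied([0.1,0,0,2.1,0,-.15,0]);applied([0.1,0,0,.3,0,0,0]); st()
```

```text
6.42 q [ -23.6   20.1   83.9    3.6   67.9 -113.2] pos [ 660.3 -214.   182.7] rpy [-180.     8.9  178.5] F [-0.3  5.8 10.4] T [ 0.95 -0.16  0.07] grip 26.0 26.2 err [1.4 0.1 2.7]
```

Run:
```python
from h import *
look('l2',.65,-.225,.06,45)
```

```text
top crop origin 319 140
scene crop origin 238 116
```

View pics/l2.png

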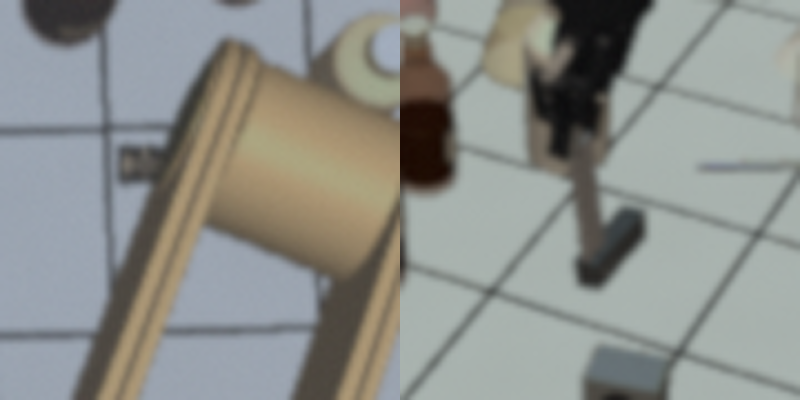

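```bash
cat >> h.py <<'E'
def cloud(fn,n='scene',lo=(.58,-.31,.004),hi=(.74,-.15,.13)):
    d=np.load(f'pics/{fn}{n}.npy'); c=env.camera_info(n);K=np.array(c['intrinsics']);R=np.array(c['R']);t=np.array(c['t'])
    v,u=np.nonzero(d>0);P=(np.linalg.inv(K)@np.array([u,v,np.ones(len(u))])*d[v,u]-t[:,None]).T@R
    m=((P>lo)&(P<hi)).all(1);return P[m],u[m],v[m]
E
python3 - <<'E'
from h import *
P,u,v=cloud('l2'); print(len(P))
for a in np.arange(.004,.125,.01):
    q=P[(P[:,2]>=a)&(P[:,2]<a+.01)]
    if len(q): print(round(a,3),len(q),'x',np.round(np.percentile(q[:,0],[5,50,95]),3),'y',np.round(np.percentile(q[:,1],[3,50,97]),3))
E
```

```text
343
0.004 39 x [0.635 0.638 0.655] y [-0.272 -0.226 -0.194]
0.014 55 x [0.637 0.64  0.679] y [-0.309 -0.235 -0.195]
0.024 69 x [0.639 0.646 0.655] y [-0.27  -0.23  -0.195]
0.034 17 x [0.649 0.65  0.67 ] y [-0.267 -0.204 -0.196]
0.044 15 x [0.65  0.652 0.655] y [-0.225 -0.205 -0.196]
0.054 18 x [0.651 0.653 0.657] y [-0.224 -0.207 -0.198]
0.064 14 x [0.652 0.654 0.657] y [-0.223 -0.21  -0.196]
0.074 18 x [0.654 0.656 0.662] y [-0.223 -0.205 -0.198]
0.084 17 x [0.655 0.658 0.661] y [-0.228 -0.214 -0.199]
0.094 16 x [0.656 0.659 0.662] y [-0.223 -0.21  -0.199]
0.104 20 x [0.658 0.66  0.672] y [-0.261 -0.209 -0.193]
0.114 29 x [0.658 0.662 0.679] y [-0.23  -0.2   -0.188]
0.124 16 x [0.657 0.663 0.671] y [-0.232 -0.211 -0.187]
```

Depth shows the blade still leaning 8°, bottom toward the robot. I'll lift slightly, tilt the tool another 8°, and set it down again.

Emit:
step_arm --pt "0.1 0 0 -0.5 0 0 0" --pt "0.1 0 0 -0.5 0 -0.07 0" --pt "0.1 0 0 -0.5 0 -0.14 0" --pt "0.1 0 0 -0.5 0 -0.14 0" --pt "0.1 0 0 -0.5 0 -0.14 0"

```text
t: 7.15
position: [0.6574, -0.2145, 0.1844]
orientation: [180.0, 16.5, 178.5]
force: [-0.4, -0.5, -2.3]
grip_width: 0.0263
grip_force: 24.8
```

Emit:
step_arm --pt "0.1 0 0 0.2 0 0 0" --pt "0.1 0 0 0.4 0 0 0" --pt "0.1 0 0 0.5 0 0 0" --pt "0.1 0 0 0.5 0 0 0"

```text
t: 7.65
position: [0.6607, -0.2141, 0.1821]
orientation: [-180.0, 16.8, 178.5]
force: [0.7, 4.0, 5.5]
grip_width: 0.0265
grip_force: 25.7
```

```bash
cat >> h.py <<'E'
def prof(fn,**k):
    P,u,v=cloud(fn,**k)
    b=P[(P[:,2]>.04)&(P[:,2]<.1)&(np.abs(P[:,0]-np.median(P[:,0]))<.03)]
    for a in(.01,.02,.04,.06,.08,.1):
        q=P[(P[:,2]>=a-.006)&(P[:,2]<a+.006)]
        if len(q): print(a,len(q),'x',np.round(np.percentile(q[:,0],[5,50,95]),3),'y',np.round(np.percentile(q[:,1],[3,50,97]),3))
E
python3 - <<'E'
from h import *
applied([0.1,0,0,-.5,0,-.14,0]);applied([0.1,0,0,.5,0,0,0]); st()
grab('scene','l3scene'); prof('l3')
E
```

```text
7.65 q [ -25.    15.3   90.8    7.7   58.7 -116.6] pos [ 660.7 -214.1  182.1] rpy [-180.    16.8  178.5] F [0.7 4.  5.5] T [ 0.61 -0.16  0.14] grip 26.5 25.7 err [ 1.1 -0.   1.9]
0.01 44 x [0.665 0.668 0.685] y [-0.27  -0.211 -0.194]
0.02 86 x [0.666 0.671 0.684] y [-0.274 -0.24  -0.195]
0.04 18 x [0.672 0.674 0.679] y [-0.223 -0.205 -0.197]
0.06 13 x [0.672 0.673 0.675] y [-0.221 -0.208 -0.198]
0.08 14 x [0.671 0.672 0.676] y [-0.22  -0.207 -0.199]
0.1 18 x [0.671 0.672 0.675] y [-0.227 -0.207 -0.199]
```

Emit:
step_arm --pt "0.45 0 0 0 0 0 0" --pt "0.6 0 0 0 0 0 0" --pt "0.6 0 0 0 0 0 0" --pt "0.6 0 0 0 0 0 0" --pt "0.6 0 0 -5 0 0 0" --pt "0.6 0 0 -10 0 0 0" --pt "0.6 0 0 -10 0 0 0"

```text
t: 8.57
position: [0.6323, -0.2149, 0.2828]
orientation: [-179.8, 17.1, 178.5]
force: [-0.3, 0.2, 1.1]
grip_width: 0.0512
grip_force: 0.0
```

Run:
```python
from h import *
applied([0.1,0,0,-10,0,0,0]); st()
grab('scene','l4scene'); prof('l4')
P,u,v=cloud('l4'); b=P[(P[:,2]<.02)&(P[:,2]>.008)]; b=b[np.abs(b[:,0]-np.median(b[:,0]))<.02]
print(np.round(b[np.argsort(b[:,1])][::4],3).tolist())
```

```text
8.57 q [ -26.2    6.3   90.1    7.4   68.  -116.5] pos [ 632.3 -214.9  282.8] rpy [-179.8   17.1  178.5] F [-0.3  0.2  1.1] T [0.01 0.12 0.01] grip 51.2 0.0 err [ 1.2 -1.6  6.7]
0.01 39 x [0.663 0.666 0.679] y [-0.271 -0.218 -0.194]
0.02 93 x [0.664 0.67  0.683] y [-0.274 -0.236 -0.195]
0.04 16 x [0.67  0.672 0.69 ] y [-0.27  -0.206 -0.195]
0.06 13 x [0.671 0.671 0.696] y [-0.278 -0.205 -0.195]
0.08 13 x [0.67  0.672 0.673] y [-0.221 -0.206 -0.195]
0.1 20 x [0.67  0.672 0.727] y [-0.309 -0.209 -0.195]
[[0.668, -0.274, 0.016], [0.665, -0.261, 0.017], [0.676, -0.253, 0.02], [0.665, -0.238, 0.013], [0.664, -0.228, 0.012], [0.665, -0.213, 0.018], [0.663, -0.202, 0.018], [0.675, -0.197, 0.018], [0.678, -0.195, 0.018], [0.666, -0.195, 0.014], [0.68, -0.193, 0.014]]
```

The square now stands freely and upright, with the blade at x≈0.6745, heel y≈−0.1945 and toe −0.2745. Next I regrip it across the stock's thickness with the tool tilted 30°.

Run:
```python
from h import *
R1=Ro.from_euler('x',30,degrees=True)*E(180,0,90)
z=R1.apply([0,0,1]); g=np.array([.6745,-.2485,.026]); print(z,R1.apply([0,1,0]))
to(g-z*.174,R1); to(g-z*.054,R1)
```

```text
[ 1.38777878e-16  5.00000000e-01 -8.66025404e-01] [ 1.00000000e+00 -1.45716772e-16  8.32667268e-17]
row [ -1.63 -12.1   10.85] [-0.1842  0.6419  1.5695]
row [ 1.5  -6.1  20.76] [-0.1842  0.6419  1.5695]
```

Emit:
step_arm --pt "0.6 -0.5 -4 2 -0.02 0.06 0.15" --pt "0.6 -0.9 -8 4 -0.04 0.13 0.31" --pt "0.6 -1.3 -11 6 -0.06 0.19 0.47" --pt "0.6 -1.63 -12.1 8 -0.07 0.26 0.63" --pt "0.6 -1.63 -12.1 10.85 -0.09 0.32 0.78" --pt "0.6 -1.63 -12.1 10.85 -0.11 0.38 0.94" --pt "0.6 -1.63 -12.1 10.85 -0.13 0.45 1.1" --pt "0.6 -1.63 -12.1 10.85 -0.15 0.51 1.26" --pt "0.6 -1.63 -12.1 10.85 -0.17 0.58 1.41" --pt "0.6 -1.63 -12.1 10.85 -0.1842 0.6419 1.5695" --pt "0.6 -1.63 -12.1 10.85 -0.1842 0.6419 1.5695" --pt "0.6 -1.63 -12.1 10.85 -0.1842 0.6419 1.5695"

```text
t: 10.12
position: [0.6716, -0.3326, 0.1742]
orientation: [-179.4, -30.5, 90.0]
force: [-19.7, 12.5, 6.9]
grip_width: 0.0509
grip_force: 0.0
```

Run:
```python
from h import *
applied([0.1,-1.63,-12.1,10.85,-.1842,.6419,1.5695]); st()
R1=Ro.from_euler('x',30,degrees=True)*E(180,0,90)
z=R1.apply([0,0,1]); g=np.array([.6745,-.2485,.026]);to(g-z*.054,R1)
```

```text
10.12 q [-39.   50.5  46.4  23.4 102.9 -37.9] pos [ 671.6 -332.6  174.2] rpy [-179.4  -30.5   90. ] F [-19.7  12.5   6.9] T [1.61 1.74 1.77] grip 50.9 0.0 err [-3.   2.9 -2.5]
row [-0. -0. 12.] [ 0. -0.  0.]
```

The force reading of about 24 N suggests contact, so I'm looking before going on.

Run:
```python
from h import *
look('l5',.675,-.3,.12,70); st(); prof('l5')
```

```text
top crop origin 321 104
scene crop origin 216 62
10.22 q [-39.   50.5  46.4  23.4 102.9 -37.9] pos [ 671.1 -332.8  173.9] rpy [-179.3  -30.5   89.9] F [-22.2  13.2   7.4] T [1.51 1.88 1.84] grip 51.3 0.0 err [-3.4  2.7 -2.8]
0.01 43 x [0.664 0.666 0.682] y [-0.272 -0.213 -0.195]
0.02 95 x [0.664 0.671 0.684] y [-0.273 -0.239 -0.195]
0.04 14 x [0.67  0.671 0.674] y [-0.219 -0.206 -0.195]
0.06 13 x [0.67  0.672 0.673] y [-0.221 -0.204 -0.192]
0.08 15 x [0.671 0.671 0.736] y [-0.31  -0.205 -0.196]
0.1 13 x [0.671 0.672 0.698] y [-0.277 -0.206 -0.194]
```

View pics/l5.png

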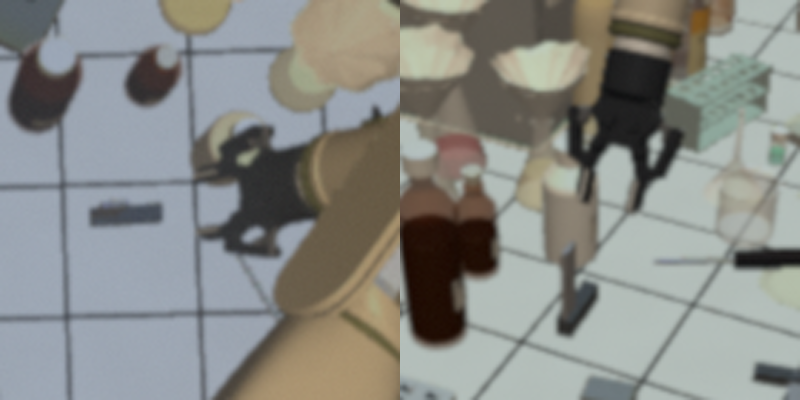

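The front finger is touching the cream bottle at about (245,140) in the top half. The square itself is undisturbed. I'll back off toward the robot and measure the bottle.

Emit:
step_arm --pt "0.6 0 -2 0 0 0 0" --pt "0.45 0 -4 0 0 0 0" --pt "0.45 0 -5 0 0 0 0" --pt "0.45 0 -5 0 0 0 0" --pt "0.45 0 -5 0 0 0 0"

```text
t: 10.85
position: [0.6246, -0.3357, 0.1763]
orientation: [180.0, -30.0, 90.0]
force: [0.4, 0.3, -0.2]
grip_width: 0.0387
grip_force: 0.0
```

Run:
```python
from h import *
applied([0.1,0,-5,0,0,0,0]); st(); grab('scene','l6scene'); grab('top','l6top'); prof('l6')
for fn,n in(('l6','scene'),('top','0'),('l6','top')):
  if n=='0': continue
  P,u,v=cloud(fn,n,lo=(.70,-.42,.02),hi=(.83,-.28,.2))
  for a in(.03,.06,.09,.12,.14,.16):
    q=P[np.abs(P[:,2]-a)<.01]
    if len(q)>3: print(n,a,len(q),np.round(np.percentile(q[:,:2],[3,97],axis=0),3).tolist())
```

```text
10.85 q [-41.4  43.3  56.8  22.4 100.  -41.4] pos [ 624.6 -335.7  176.3] rpy [180. -30.  90.] F [ 0.4  0.3 -0.2] T [-0.28 -0.03  0.01] grip 38.7 0.0 err [ 0.1 -0.2 -0.4]
0.01 47 x [0.663 0.666 0.682] y [-0.267 -0.21  -0.192]
0.02 95 x [0.664 0.67  0.683] y [-0.272 -0.237 -0.195]
0.04 17 x [0.67  0.672 0.736] y [-0.309 -0.208 -0.194]
0.06 15 x [0.67  0.671 0.675] y [-0.219 -0.207 -0.195]
0.08 14 x [0.67  0.672 0.694] y [-0.275 -0.205 -0.196]
0.1 19 x [0.67  0.672 0.73 ] y [-0.309 -0.207 -0.193]
scene 0.03 87 [[0.704, -0.417], [0.828, -0.312]]
scene 0.06 92 [[0.704, -0.35], [0.766, -0.31]]
scene 0.09 98 [[0.705, -0.35], [0.763, -0.311]]
scene 0.12 134 [[0.71, -0.356], [0.762, -0.314]]
scene 0.14 55 [[0.722, -0.417], [0.825, -0.327]]
scene 0.16 83 [[0.724, -0.417], [0.824, -0.33]]
top 0.03 61 [[0.706, -0.419], [0.828, -0.311]]
top 0.06 42 [[0.705, -0.36], [0.796, -0.311]]
top 0.09 56 [[0.706, -0.347], [0.826, -0.282]]
top 0.12 197 [[0.712, -0.373], [0.768, -0.315]]
top 0.14 41 [[0.722, -0.42], [0.825, -0.328]]
top 0.16 116 [[0.725, -0.418], [0.826, -0.328]]
```

The bottle stands at about (0.735, −0.341) with a 31 mm radius, so a tilted grasp here isn't possible. Instead I'll lift the square by its blade top with the tool vertical, set it on the board short of the plate, and regrip the stock there. First I'll refine the board pose and the plate lean from depth.

Run:
```python
from h import *
a=np.radians(10);c=np.array([.5285,.0689,0]);Rb=Ro.from_euler('z',10,degrees=True)
for fn,n in(('l6','scene'),('l6','top'),('l1','top')):
  P,u,v=cloud(fn,n,lo=(.35,-.15,.004),hi=(.7,.3,.2)); B=Rb.inv().apply(P-c)
  t=B[(B[:,2]>.006)&(B[:,2]<.018)]; print(n,'board',np.round(np.percentile(t,[1,99],axis=0),3).tolist(),'ztop',np.median(t[:,2]))
  p=B[(np.abs(B[:,0])<.047)&(B[:,2]>.04)&(B[:,1]>.05)&(B[:,1]<.13)]
  for z in(.045,.06,.075,.09,.105,.118):
    q=p[np.abs(p[:,2]-z)<.005]
    if len(q)>2: print(z,len(q),'y',np.round(np.percentile(q[:,1],[5,30,50,70,95]),4), 'yaw', np.round(np.degrees(np.polyfit(q[:,0],q[:,1],1)[0]),1))
  q=B[(B[:,2]>.08)&(B[:,2]<.105)&(B[:,1]<-.07)];print('lamp',np.round(np.percentile(q,[2,98],axis=0),3).tolist())
  # edges of the board: yaw by end-fit in x-extents
  if n=='scene':
    e=[]
    for y in np.arange(-.07,.06,.01):
      q=t[np.abs(t[:,1]-y)<.005]; e.append((y,q[:,0].min(),q[:,0].max()))
    e=np.array(e);print('edge slopes deg',np.degrees(np.polyfit(e[:,0],e[:,1],1)[0]),np.degrees(np.polyfit(e[:,0],e[:,2],1)[0]),'mid',e[:,1:].mean())
R1=E(180,0,90); to([.6745,-.2085,.252],R1); to([.6745,-.2085,.152],R1)
```

```text
scene board [[-0.081, -0.138, 0.007], [0.078, 0.148, 0.018]] ztop 0.011525759332888883
0.045 72 y [0.0877 0.0893 0.0898 0.0903 0.0918] yaw -0.2
0.06 66 y [0.0863 0.0877 0.0882 0.089  0.0904] yaw -0.3
0.075 114 y [0.085  0.0869 0.088  0.1062 0.1237] yaw -2.9
0.09 209 y [0.0838 0.0852 0.0877 0.1023 0.1205] yaw -1.0
0.105 115 y [0.0816 0.0829 0.0836 0.0842 0.0853] yaw 0.2
0.118 175 y [0.0728 0.0769 0.0796 0.0819 0.0838] yaw 0.1
lamp [[-0.026, -0.125, 0.081], [0.02, -0.084, 0.098]]
edge slopes deg -0.024698943331645695 -10.930243755066329 mid -0.010739303801684882
top board [[-0.15, -0.18, 0.006], [0.162, 0.201, 0.018]] ztop 0.011259663762898105
0.075 11 y [0.0896 0.0945 0.1012 0.1071 0.122 ] yaw -18.1
0.09 76 y [0.0875 0.0955 0.1037 0.1102 0.1192] yaw 6.8
0.105 4 y [0.0842 0.0843 0.0844 0.0846 0.0859] yaw 1.7
0.118 90 y [0.0736 0.0764 0.0782 0.0801 0.0827] yaw 0.2
lamp [[-0.025, -0.127, 0.082], [0.023, -0.085, 0.102]]
top board [[-0.112, -0.171, 0.006], [0.161, 0.197, 0.018]] ztop 0.011336810630215955
0.045 3 y [0.0906 0.0909 0.0911 0.0915 0.092 ] yaw 0.9
0.075 11 y [0.0876 0.103  0.1059 0.1095 0.119 ] yaw -30.2
0.09 59 y [0.0876 0.0947 0.1013 0.1097 0.1196] yaw 9.0
0.105 4 y [0.0835 0.0841 0.0843 0.0844 0.0846] yaw 0.8
0.118 90 y [0.0736 0.0759 0.078  0.0802 0.0825] yaw 0.4
lamp [[-0.025, -0.127, 0.081], [0.023, -0.085, 0.101]]
row [14.76  5.   -0.17] [ 0.     -0.5236 -0.    ]
row [9.76 5.   8.49] [ 0.     -0.5236 -0.    ]
```

Depth puts the plate lean at about 5.9° and the board yaw at 10.0°. Now I'll grasp the top of the blade.

Emit:
step_arm --pt "0.45 5 1 0 0 -0.17 0" --pt "0.45 10 3 0 0 -0.35 0" --pt "0.45 14.76 5 -0.17 0 -0.5236 0" --pt "0.45 14.76 5 -0.17 0 -0.5236 0" --pt "0.45 14.76 5 -0.17 0 -0.5236 0" --pt "0.45 14.76 5 -0.17 0 -0.5236 0"

```text
t: 11.7
position: [0.6732, -0.2105, 0.2502]
orientation: [-179.9, -0.1, 89.9]
force: [-0.2, -0.7, 0.1]
grip_width: 0.0383
grip_force: 0.0
```

Emit:
step_arm --pt "0.45 0 0 4 0 0 0" --pt "0.45 0 0 8 0 0 0" --pt "0.45 0 0 10 0 0 0" --pt "0.45 0 0 10 0 0 0" --pt "0.1 0 0 10 0 0 0" --pt "0 0 0 10 0 0 0" --pt "0 0 0 10 0 0 0" --pt "0 0 0 10 0 0 0" --pt "0 0 0 10 0 0 0" --squeeze 40

```text
t: 12.82
position: [0.6754, -0.2093, 0.1545]
orientation: [179.8, 0.1, 90.0]
force: [0.4, -0.3, 5.9]
grip_width: 0.0055
grip_force: 40.9
```

Run:
```python
from h import *
applied([0.1,14.76,5,-.17,0,-.5236,0]);applied([0.1,0,0,10,0,0,0]); st(); grab('scene','l7scene'); prof('l7')
```

```text
12.82 q [-21.4  29.5  74.4  -0.   75.9 -21.4] pos [ 675.4 -209.3  154.5] rpy [1.798e+02 1.000e-01 9.000e+01] F [ 0.4 -0.3  5.9] T [-0.11 -0.06 -0.04] grip 5.5 40.9 err [ 0.9 -0.8  2.5]
0.01 39 x [0.664 0.665 0.678] y [-0.268 -0.222 -0.194]
0.02 92 x [0.664 0.67  0.681] y [-0.273 -0.237 -0.195]
0.04 12 x [0.671 0.672 0.674] y [-0.222 -0.205 -0.195]
0.06 15 x [0.671 0.672 0.674] y [-0.22  -0.205 -0.194]
0.08 12 x [0.665 0.673 0.68 ] y [-0.207 -0.197 -0.194]
0.1 33 x [0.658 0.668 0.687] y [-0.214 -0.201 -0.195]
```

```bash
cat >> h.py <<'E'
BC=np.array([.5285,.0689,0])+Ro.from_euler('z',10,degrees=True).apply([-.0015,.002,0]); RB=Ro.from_euler('z',10,degrees=True)
E
python3 - <<'E'
from h import *
p=BC+RB.apply([0,.046,0]); print(BC,p)
R1=E(180,0,100)
to([.6745,-.2085,.30],E(180,0,90)); to([p[0],p[1],.30],R1); to([p[0],p[1],.175],R1)
E
```

```text
[0.52667549 0.07060914 0.        ] [0.51868768 0.1159103  0.        ]
row [  0.   -0.  -14.8] [ 0. -0. -0.]
row [ 32.44 -15.58 -14.8 ] [ 0.     -0.     -0.1745]
row [ 32.44 -15.58  -2.3 ] [ 0.     -0.     -0.1745]
```

Emit:
step_arm --pt "0 0 0 -3 0 0 0" --pt "0 0 0 -7 0 0 0" --pt "0 0 0 -11 0 0 0" --pt "0 0 0 -14.8 0 0 0" --pt "0 3 -1.5 -14.8 0 0 0" --pt "0 7 -3.5 -14.8 0 0 -0.03" --pt "0 11 -5.5 -14.8 0 0 -0.06" --pt "0 15 -7.5 -14.8 0 0 -0.09" --pt "0 19 -9.5 -14.8 0 0 -0.12" --pt "0 23 -11.5 -14.8 0 0 -0.15" --pt "0 27 -13.5 -14.8 0 0 -0.1745" --pt "0 30 -14.8 -14.8 0 0 -0.1745" --pt "0 32.44 -15.58 -14.8 0 0 -0.1745" --pt "0 32.44 -15.58 -14.8 0 0 -0.1745" --pt "0 32.44 -15.58 -12 0 0 -0.1745" --pt "0 32.44 -15.58 -8 0 0 -0.1745" --pt "0 32.44 -15.58 -4.5 0 0 -0.1745" --pt "0 32.44 -15.58 -2.5 0 0 -0.1745" --pt "0 32.44 -15.58 -2.3 0 0 -0.1745" --pt "0 32.44 -15.58 -2.3 0 0 -0.1745"

```text
t: 15.38
position: [0.5189, 0.1152, 0.1757]
orientation: [179.9, 0.0, 100.0]
force: [0.0, 0.4, -2.9]
grip_width: 0.0058
grip_force: 39.4
```

Run:
```python
from h import *
applied([0.1,32.44,-15.58,-2.3,0,0,-.1745]); st()
look('l8',.52,.10,.07,50)
```

```text
15.38 q [  7.    2.6 104.2  -0.   73.2  -3. ] pos [518.9 115.2 175.7] rpy [179.9   0.  100. ] F [ 0.   0.4 -2.9] T [ 0.06 -0.01 -0.03] grip 5.8 39.4 err [ 0.1 -0.7  0.7]
top crop origin 211 179
scene crop origin 224 191
```

View pics/l8.png

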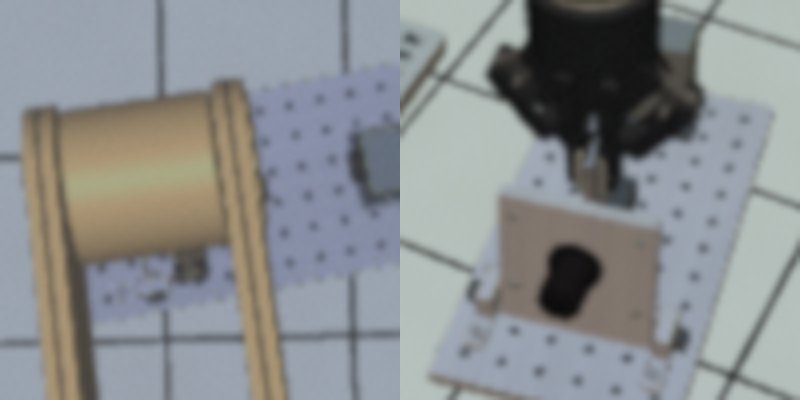

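The square is now upright over the board, behind the plate in the scene half at about (610,180), with clearance. I'll lower it onto the board.

Emit:
step_arm --pt "0 0 0 0.3 0 0 0" --pt "0 0 0 0.6 0 0 0" --pt "0 0 0 0.8 0 0 0" --pt "0 0 0 0.9 0 0 0" --pt "0 0 0 1.0 0 0 0" --pt "0 0 0 1.05 0 0 0" --pt "0 0 0 1.05 0 0 0"

```text
t: 16.35
position: [0.5189, 0.1161, 0.1665]
orientation: [179.9, -0.0, 100.0]
force: [-6.1, 3.0, 13.0]
grip_width: 0.0057
grip_force: 42.0
```

Emit:
step_arm --pt "0.3 0 0 0.8 0 0 0" --pt "0.45 0 0 0.8 0 0 0" --pt "0.45 0 0 0.8 0 0 0" --pt "0.45 0 0 -2 0 0 0" --pt "0.45 0 0 -6 0 0 0" --pt "0.45 0 0 -10 0 0 0" --pt "0.45 0 0 -10 0 0 0"

```text
t: 17.23
position: [0.5204, 0.1157, 0.2689]
orientation: [179.6, 0.0, 100.0]
force: [0.4, 0.3, -0.7]
grip_width: 0.0385
grip_force: 0.0
```

Run:
```python
from h import *
applied([0,0,0,1.05,0,0,0]);applied([0,0,0,-10,0,0,0]); st()
grab('top','l9top');grab('scene','l9scene')
for n in('top','scene'):
  P,u,v=cloud('l9',n,lo=(.4,-.1,.02),hi=(.65,.2,.135)); B=RB.inv().apply(P-BC)
  m=(np.abs(B[:,0])<.03)&(B[:,1]>-.06)&(B[:,1]<.068); B=B[m]
  for a in(.025,.036,.055,.075,.095,.115,.125):
    q=B[np.abs(B[:,2]-a)<.007]
    if len(q)>2: print(n,a,len(q),np.round(np.percentile(q[:,:2],[4,50,96],axis=0),3).tolist())
R1=RB*Ro.from_euler('x',25,degrees=True)*E(180,0,90); z=R1.apply([0,0,1])
g=BC+RB.apply([0,.060-.054,.038]); to(g-z*.154,R1); to(g-z*.054,R1)
```

```text
17.23 q [ 7.  -2.2 98.9 -0.  82.9 -3. ] pos [520.4 115.7 268.9] rpy [179.6   0.  100. ] F [ 0.4  0.3 -0.7] T [0.   0.04 0.01] grip 38.5 0.0 err [ 1.7 -0.2  4.4]
top 0.025 7 [[-0.008, -0.032], [-0.002, -0.018], [0.004, -0.014]]
top 0.036 11 [[-0.009, -0.018], [-0.002, -0.016], [0.006, -0.013]]
scene 0.025 4 [[-0.011, -0.016], [-0.011, -0.014], [-0.011, -0.006]]
scene 0.036 44 [[-0.011, -0.018], [-0.002, -0.009], [0.007, 0.002]]
scene 0.095 7 [[-0.004, 0.036], [-0.003, 0.043], [-0.003, 0.051]]
scene 0.115 24 [[-0.004, 0.035], [-0.003, 0.053], [0.002, 0.061]]
scene 0.125 37 [[-0.004, 0.034], [-0.001, 0.05], [0.002, 0.062]]
row [-10.5   -0.     8.69] [ 0.      0.4363 -0.    ]
row [-6.28 -0.   17.75] [ 0.      0.4363 -0.    ]
```

The square is standing on the board with its heel at board y≈0.062, as intended. Now I'll regrip the stock with a 25° tilt.

Emit:
step_arm --pt "0.45 -5 -0.1 0 0 0.15 0" --pt "0.45 -10.5 -0.1 3 0 0.3 0" --pt "0.45 -10.5 -0.1 8.69 0 0.4363 0" --pt "0.45 -10.5 -0.1 8.69 0 0.4363 0" --pt "0.45 -10.5 -0.1 8.69 0 0.4363 0" --pt "0.45 -10.5 -0.1 8.69 0 0.4363 0"

```text
t: 18.08
position: [0.537, 0.0129, 0.1806]
orientation: [179.7, -24.8, 100.3]
force: [0.7, -0.2, 0.2]
grip_width: 0.0383
grip_force: 0.0
```

Emit:
step_arm --pt "0.45 0 0 4 0 0 0" --pt "0.45 0 0 8 0 0 0" --pt "0.45 0 0 9.6 0 0 0" --pt "0.45 0 0 9.6 0 0 0" --pt "0.45 0 0 9.6 0 0 0"

```text
t: 18.7
position: [0.5301, 0.0516, 0.0926]
orientation: [179.8, -24.9, 100.1]
force: [1.1, 0.0, 1.1]
grip_width: 0.0383
grip_force: 0.0
```

Run:
```python
from h import *
applied([0.1,-10.5,-.1,8.69,0,.4363,0]);applied([0.1,0,0,9.6,0,0,0]); st()
p,R=cmd(); print('grasp cmd board',RB.inv().apply(p+R.apply([0,0,.054])-BC)); s=env.get_state(); print('grasp meas',RB.inv().apply(s['position']+R.apply([0,0,.054])-BC))
```

```text
18.7 q [-12.5  14.9 103.5  24.1  73.1 -32. ] pos [530.1  51.6  92.6] rpy [179.8 -24.9 100.1] F [1.1 0.  1.1] T [-0.21 -0.11 -0.03] grip 38.3 0.0 err [ 1.1 -0.7  2. ]
grasp cmd board [-0.00096491  0.00435006  0.04164148]
grasp meas [3.73222200e-05 3.49458914e-03 4.36800279e-02]
```

Emit:
step_arm --pt "0.45 0 0 0.7 0 0 0" --pt "0.45 0 0 0.7 0 0 0" --pt "0.2 0 0 0.7 0 0 0" --pt "0.1 0 0 0.7 0 0 0" --pt "0.1 0 0 0.7 0 0 0" --pt "0.1 0 0 0.7 0 0 0" --squeeze 60

```text
t: 19.45
position: [0.5284, 0.0545, 0.0845]
orientation: [179.9, -25.0, 100.0]
force: [0.5, -2.0, 4.9]
grip_width: 0.0186
grip_force: 59.4
```

Run:
```python
from h import *
applied([0.1,0,0,.7,0,0,0]); st()
s=env.get_state();p,R=cmd(); print('grasp meas',RB.inv().apply(s['position']+R.apply([0,0,.054])-BC))
print('F board',RB.inv().apply(s['force']))
print('tool axes per board y:',R.inv().apply(RB.apply([0,1,0])),'z',R.inv().apply([0,0,1]))
```

```text
19.45 q [-12.3  15.5 103.8  24.2  72.3 -32.1] pos [528.4  54.5  84.5] rpy [179.9 -25.  100. ] F [ 0.5 -2.   4.9] T [-0.29 -0.09 -0.04] grip 18.6 59.4 err [ 0.  -0.6  0.3]
grasp meas [-0.00106757  0.00669105  0.03559726]
F board [ 0.12851337 -2.08639922  4.89396304]
tool axes per board y: [ 9.06305130e-01 -3.92429221e-05  4.22623959e-01] z [ 4.22623960e-01  2.06236033e-05 -9.06305130e-01]
```

Gripped on the stock. Now I'll slide toward the plate, 8 mm first, with a light downward press.

Emit:
step_arm --pt "0.1 0.14 0 0.17 0 0 0" --pt "0.1 0.32 0 0.26 0 0 0" --pt "0.1 0.5 0 0.34 0 0 0" --pt "0.1 0.683 0 0.429 0 0 0" --pt "0.1 0.683 0 0.429 0 0 0"

```text
t: 20.08
position: [0.5282, 0.0619, 0.0845]
orientation: [179.8, -24.9, 100.0]
force: [1.1, -7.0, 9.8]
grip_width: 0.0189
grip_force: 60.5
```

```bash
cat >> h.py <<'E'
def bst():
    s=env.get_state();p,R=cmd(); Rm=E(*s['orientation']); g=s['position']+Rm.apply([0,0,.054])
    print('t',round(s['t'],2),'grasp mm',np.round(1000*RB.inv().apply(g-BC),2),'Fb',np.round(RB.inv().apply(s['force']),1),'Tb@grasp',np.round(RB.inv().apply(s['torque']-np.cross(g-s['position'],s['force'])),2),'rpy',np.round(s['orientation'],2),'cmd-meas mm',np.round(1000*RB.inv().apply(p-s['position']),2),'rot err',np.round(np.degrees((R.inv()*Rm).as_rotvec()),2))
def plate(fn,c=None):
    P,u,v=cloud(fn,'scene',lo=(.4,.05,.02),hi=(.65,.3,.14)); B=RB.inv().apply(P-BC)
    m=(np.abs(B[:,0])<.047)&(B[:,2]>.04)&(B[:,2]<.112)&(B[:,1]>.06)&(B[:,1]<.105); B=B[m]; m=np.ones(len(B),bool)
    for _ in range(6):
        k=np.linalg.lstsq(np.c_[B[m,2],B[m,0],np.ones(m.sum())],B[m,1],rcond=None)[0]; r=B[:,1]-np.c_[B[:,2],B[:,0],np.ones(len(B))]@k; m=np.abs(r-(0))<.0035
    print('plate lean deg',round(np.degrees(np.arctan(-k[0])),2),'n',m.sum(),'yaw',round(np.degrees(k[1]),2),'back y@.024',round(1000*(k[2]+k[0]*.024),1))
    q=P=None
def tipy(fn):
    P,u,v=cloud(fn,'scene',lo=(.4,.0,.02),hi=(.65,.3,.14)); B=RB.inv().apply(P-BC)
    q=B[(np.abs(B[:,0])<.01)&(B[:,2]>.1165)&(B[:,2]<.135)]; print('tip region y',np.round(np.percentile(q[:,1],[2,50,98])*1000,1),len(q))
E
python3 - <<'E'
from h import *
applied([0.1,.683,0,.429,0,0,0]); bst(); grab('scene','m1scene'); plate('l9'); plate('m1')
E
```

```text
t 20.07 grasp mm [ 0.1  13.85 35.55] Fb [-0.1 -7.   9.8] Tb@grasp [-0.34  0.01 -0.  ] rpy [179.8  -24.9  100.05] cmd-meas mm [-0.9   1.37 -1.29] rot err [-0.18 -0.1  -0.04]
plate lean deg 5.94 n 609 yaw 0.03 back y@.024 90.0
plate lean deg 5.85 n 610 yaw -0.14 back y@.024 89.9
```

Emit:
step_arm --pt "0.1 0.091 0 0.042 0 0 0" --pt "0.1 0.181 0 0.085 0 0 0" --pt "0.1 0.272 0 0.127 0 0 0" --pt "0.1 0.363 0 0.169 0 0 0" --pt "0.1 0.453 0 0.211 0 0 0" --pt "0.1 0.544 0 0.254 0 0 0" --pt "0.1 0.634 0 0.296 0 0 0" --pt "0.1 0.725 0 0.338 0 0 0" --pt "0.1 0.725 0 0.338 0 0 0"

```text
t: 21.25
position: [0.527, 0.0693, 0.0846]
orientation: [179.8, -24.9, 100.0]
force: [1.6, -8.2, 8.8]
grip_width: 0.0184
grip_force: 60.6
```

Run:
```python
from h import *
applied([0.1,.725,0,.338,0,0,0]); bst(); grab('scene','m2scene'); plate('m2')
```

```text
t 21.25 grasp mm [ 0.25 21.37 35.56] Fb [ 0.2 -8.4  8.8] Tb@grasp [-0.59  0.07 -0.04] rpy [179.78 -24.86 100.04] cmd-meas mm [-1.03  1.82 -1.32] rot err [-0.2  -0.14 -0.04]
plate lean deg 3.15 n 580 yaw 0.09 back y@.024 90.1
```

Emit:
step_arm --pt "0.1 0.08 0 0.055 0 0 0" --pt "0.1 0.15 0 0.09 0 0 0" --pt "0.1 0.22 0 0.125 0 0 0" --pt "0.1 0.29 0 0.16 0 0 0" --pt "0.1 0.342 0 0.187 0 0 0" --pt "0.1 0.342 0 0.187 0 0 0"

```text
t: 22.05
position: [0.5265, 0.073, 0.0846]
orientation: [179.8, -24.8, 100.1]
force: [0.9, -10.5, 11.5]
grip_width: 0.0189
grip_force: 60.8
```

Run:
```python
from h import *
applied([0.1,.342,0,.187,0,0,0]); bst(); grab('scene','m3scene'); plate('m3'); tipy('m3')
```

```text
t 22.05 grasp mm [ 0.46 25.03 35.58] Fb [ -0.9 -10.5  11.5] Tb@grasp [-0.61  0.01  0.03] rpy [179.75 -24.84 100.05] cmd-meas mm [-1.22  2.04 -1.6 ] rot err [-0.22 -0.16 -0.05]
plate lean deg 0.5 n 558 yaw -0.03 back y@.024 89.7
tip region y [-7.5 58.8 89.2] 115
```

Emit:
step_arm --pt "0.1 0.045 0 0.021 0 0 0" --pt "0.1 0.045 0 0.021 0 0 0" --pt "0.1 0.045 0 0.021 0 0 0"

```text
t: 22.48
position: [0.5264, 0.0734, 0.0846]
orientation: [179.8, -24.8, 100.0]
force: [1.0, -11.1, 10.2]
grip_width: 0.0188
grip_force: 60.8
```

Run:
```python
from h import *
applied([0.1,.045,0,.021,0,0,0]); bst()
for i in range(3): grab('scene','m4scene'); plate('m4')
```

```text
t 22.48 grasp mm [ 0.47 25.48 35.57] Fb [ -0.9 -11.1  10.2] Tb@grasp [-0.56  0.11  0.05] rpy [179.75 -24.84 100.05] cmd-meas mm [-1.22  2.08 -1.59] rot err [-0.23 -0.16 -0.04]
plate lean deg 0.47 n 549 yaw -0.06 back y@.024 89.9
plate lean deg 0.57 n 567 yaw -0.15 back y@.024 90.1
plate lean deg 0.52 n 552 yaw -0.06 back y@.024 90.0
```

Emit:
step_arm --pt "0.1 0.045 0 0.021 0 0 0" --pt "0.1 0.045 0 0.021 0 0 0" --pt "0.1 0.045 0 0.021 0 0 0"

```text
t: 23.0
position: [0.5263, 0.0739, 0.0846]
orientation: [179.8, -24.8, 100.0]
force: [1.0, -9.8, 11.4]
grip_width: 0.0187
grip_force: 60.8
```

Run:
```python
from h import *
applied([0.1,.045,0,.021,0,0,0]); bst()
for i in range(3): grab('scene','m5scene'); plate('m5')
```

```text
t 23.0 grasp mm [ 0.46 26.   35.56] Fb [-0.7 -9.8 11.4] Tb@grasp [-0.6   0.12  0.07] rpy [179.75 -24.84 100.05] cmd-meas mm [-1.21  2.05 -1.58] rot err [-0.23 -0.16 -0.04]
plate lean deg 0.07 n 548 yaw -0.07 back y@.024 90.0
plate lean deg 0.17 n 553 yaw 0.07 back y@.024 90.0
plate lean deg 0.28 n 540 yaw -0.05 back y@.024 90.1
```

Emit:
step_arm --pt "0.1 0.036 0 0.017 0 0 0" --pt "0.1 0.036 0 0.017 0 0 0" --pt "0.1 0.036 0 0.017 0 0 0"

```text
t: 23.52
position: [0.5263, 0.0742, 0.0846]
orientation: [179.8, -24.8, 100.0]
force: [0.4, -10.0, 11.2]
grip_width: 0.0187
grip_force: 60.8
```

Run:
```python
from h import *
applied([0.1,.036,0,.017,0,0,0]); bst()
for i in range(3): grab('scene','m6scene'); plate('m6')
```

```text
t 23.52 grasp mm [ 0.47 26.28 35.56] Fb [-1.4 -9.9 11.2] Tb@grasp [-0.7   0.11  0.06] rpy [179.75 -24.83 100.05] cmd-meas mm [-1.22  2.17 -1.58] rot err [-0.23 -0.17 -0.04]
plate lean deg -0.05 n 563 yaw -0.01 back y@.024 90.0
plate lean deg -0.06 n 542 yaw 0.01 back y@.024 90.0
plate lean deg 0.01 n 537 yaw 0.08 back y@.024 90.1
```

Emit:
step_arm --pt "0.1 0.036 0 0.017 0 0 0" --pt "0.1 0.036 0 0.017 0 0 0" --pt "0.1 0.036 0 0.017 0 0 0"

```text
t: 24.05
position: [0.5263, 0.0743, 0.0846]
orientation: [179.7, -24.8, 100.0]
force: [0.2, -12.9, 12.2]
grip_width: 0.0189
grip_force: 60.9
```

Run:
```python
from h import *
applied([0.1,.036,0,.017,0,0,0]); bst()
for i in range(3): grab('scene','m7scene'); plate('m7')
```

```text
t 24.05 grasp mm [ 0.5  26.32 35.57] Fb [ -2.  -12.8  12.2] Tb@grasp [-0.78  0.16  0.03] rpy [179.75 -24.8  100.05] cmd-meas mm [-1.25  2.5  -1.6 ] rot err [-0.23 -0.2  -0.04]
plate lean deg 0.07 n 544 yaw 0.06 back y@.024 90.0
plate lean deg 0.1 n 548 yaw -0.03 back y@.024 90.1
plate lean deg 0.16 n 551 yaw -0.11 back y@.024 90.3
```

The square is seated: y motion has stopped, the force is rising and the lean is about 0°. The torque suggests the load sits toward the toe, so I'll trim the tool pitch by −0.003 rad and add a touch of down-press to even it along the sole.

Emit:
step_arm --pt "0.1 0.012 0 0.018 0 -0.0015 0" --pt "0.1 0.025 0 0.036 0 -0.003 0" --pt "0.1 0.025 0 0.036 0 -0.003 0" --pt "0.1 0.025 0 0.036 0 -0.003 0"

```text
t: 24.7
position: [0.5263, 0.0745, 0.0847]
orientation: [179.7, -24.6, 100.1]
force: [-1.0, -14.7, 15.3]
grip_width: 0.0186
grip_force: 61.4
```

Run:
```python
from h import *
applied([0.1,.025,0,.036,0,-.003,0]); bst()
for i in range(4): grab('scene','m8scene'); plate('m8')
look('m8',.52,.10,.08,40)
```

```text
t 24.7 grasp mm [ 0.5  26.36 35.57] Fb [ -3.5 -14.3  15.3] Tb@grasp [-0.68  0.37  0.23] rpy [179.75 -24.62 100.05] cmd-meas mm [-1.25  2.68 -1.9 ] rot err [-0.23 -0.21 -0.05]
plate lean deg 0.04 n 543 yaw -0.01 back y@.024 90.1
plate lean deg -0.15 n 539 yaw 0.08 back y@.024 90.0
plate lean deg 0.3 n 553 yaw -0.03 back y@.024 90.3
plate lean deg 0.26 n 543 yaw 0.02 back y@.024 90.3
top crop origin 221 189
scene crop origin 234 199
```

View pics/m8.png

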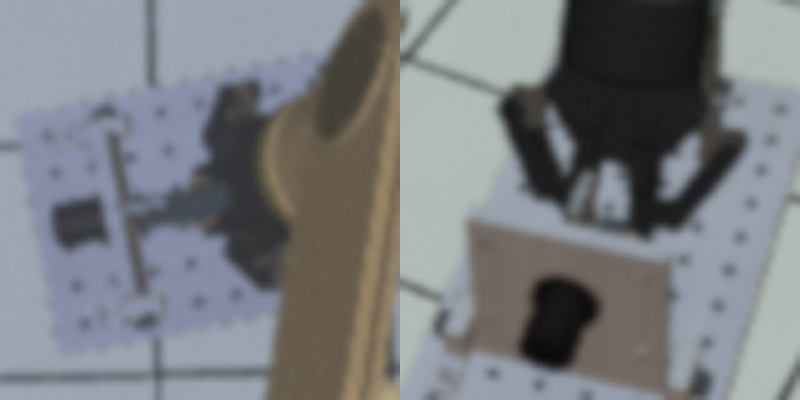

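The views show the blade flush behind the plate, at top half (125,210), with the plate's top edge straight. To check squareness free of extrinsic error, I'll average depth frames and compare the plate's plane with the board and bench planes.

```bash
cat >> h.py <<'E'
def lean(N=15):
    D=np.array([env.get_image('scene')[1] for _ in range(N)]); D[D==0]=np.nan; d=np.nan_to_num(np.nanmedian(D,0)); np.save('pics/avgscene.npy',d)
    P,u,v=cloud('avg','scene',lo=(.2,-.3,-.02),hi=(.85,.45,.14)); B=RB.inv().apply(P-BC)
    def fit(B,m,ax,thr):
        o=[i for i in range(3) if i!=ax]; idx=np.nonzero(m)[0]
        for _ in range(8):
            A=np.c_[B[idx][:,o],np.ones(len(idx))];k=np.linalg.lstsq(A,B[idx,ax],rcond=None)[0];r=B[idx,ax]-A@k
            idx=idx[np.abs(r)<max(thr,2.5*0.001)] if _<7 else idx
        n=np.zeros(3);n[ax]=1;n[o]=-k[:2];return n/np.linalg.norm(n),len(idx),r.std()
    pl=fit(B,(np.abs(B[:,0])<.047)&(B[:,2]>.04)&(B[:,2]<.112)&(B[:,1]>.075)&(B[:,1]<.1),1,.0025)
    be=fit(B,(np.abs(B[:,2])<.006)&((np.abs(B[:,0])>.095)|(B[:,1]>.16)),2,.003)
    bo=fit(B,(np.abs(B[:,2]-.012)<.006)&(np.abs(B[:,0])<.075)&(B[:,1]<.142)&(B[:,1]>-.08),2,.003)
    f=lambda a:np.degrees(np.arcsin(pl[0]@a)); print('lean vs z',round(f(np.array([0,0,1.])),2),'vs bench',round(f(be[0]),2),be[1:],'vs board',round(f(bo[0]),2),bo[1:],pl[1:])
E
python3 - <<'E'
from h import *
lean(); lean(); bst()
E
```

```text
lean vs z -0.03 vs bench -0.02 (34845, np.float64(0.0005249946349558939)) vs board -0.04 (1786, np.float64(0.0005106937811321377)) (534, np.float64(0.0005156436163891954))
lean vs z 0.03 vs bench 0.04 (34836, np.float64(0.0005243960993219885)) vs board 0.04 (1784, np.float64(0.0005160879023085483)) (531, np.float64(0.0005080297836069171))
t 26.5 grasp mm [ 0.51 26.37 35.58] Fb [ -2.9 -14.1  14.6] Tb@grasp [-0.7   0.42  0.24] rpy [179.75 -24.62 100.05] cmd-meas mm [-1.26  2.68 -1.91] rot err [-0.23 -0.21 -0.05]h.py:57: RuntimeWarning: All-NaN slice encountered
  D=np.array([env.get_image('scene')[1] for _ in range(N)]); D[D==0]=np.nan; d=np.nan_to_num(np.nanmedian(D,0)); np.save('pics/avgscene.npy',d)
```

```bash
python3 -c "
from workcell import env
print(env.sign_off())"
```

```text
the job is handed in; nothing more can be done
None
```

The job is handed in at about 26.5 s: the square is held upright in the corner with about 14 N toward the plate and 15 N down. The plate measures square to within about 0.05° of lean. Contact along the full sole and blade is inferred from the forces, not seen. On the way the open gripper briefly touched the cream bottle at about 25 N, and I backed off.

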